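# Close the battery test station and set its dial

## Robot

A 6-joint arm with a two-finger parallel gripper is mounted at the origin on the work surface. World frame = base frame: x ahead of the robot, y to its left, z up, the work surface at z = 0. Lengths are in m, angles in rad, forces in N, time in s.
With the tool pointing down it reaches from about 0.25 to 0.775 m from the base axis. Payload 4 kg.
Tool frame: the origin (TCP) lies midway between the tips of the shut fingers; the grasp point (between the pads) lies tcp_to_grasp behind it (tcp_to_grasp is the distance from the TCP to the grasp point, in m); x points along the fingers, y is the direction in which the jaws open and shut, and the axes are right-handed (so a half turn about x gives the same grasp; the last joint's range is limited). The gripper opens to 85 mm and grips with 20 to 120 N. Pads are 22 mm wide; open, the fingers measure 114 mm over their backs; the gripper's body (76 mm by 85 mm) begins 54 mm behind the grasp point. The pads swing forward as they close: fully open they stand 13 mm farther back than shut.
Start: joints at [1.122, 0.087, 1.371, -0, 1.684, -0.103], TCP at [0.186, 0.517, 0.231] pointing down, gripper open.
Joint ranges: [-3.1, 3.1], [-0.76, 2.03], [0.27, 2.55], [-1.08, 4.22], [0.17, 2.65], [-2.57, 2.57]. Speed limits (rad/s): [2.79, 2.79, 3.14, 3.14, 3.14, 3.14].

## Interface

Orientations are given as [roll, pitch, yaw] about the fixed x, y, z axes, in that order (R = Rz(yaw) Ry(pitch) Rx(roll)).
In Python, from station import state, grab_frame, camera_params, job_done, cut_out, tip_of, tcp_to_grasp gives the robot as it stands.
- The arm moves only by the tool servo_tool, never from a script. Its argument "moves" is text: rows parted by semicolons, each of 7 numbers parted by spaces: the gripper command: -1 is shut, 1 is fully open, values between are in proportion, then the shift along the tool's x, y, z in cm, then the turn, a rotation vector about the tool's x, y, z in rad. In form: fingers dx dy dz rx ry rz; .... A call has 1 to 5 rows; each row is the pose to reach, as a shift and turn from the pose measured when the call began, along the tool's axes at that moment; what a row does not reach only later rows make up. A row lasts 1/8 s, in which the tool goes at most 62.5 mm and 10.7 degrees, less where a joint would pass 70% of its speed; a pose out of reach is approached as far as the arm can. A call with a gripper value outside its range is refused whole. The fingers move at their own pace and stop on an object; the grip force is fixed at half the most. Time passes only in rows, so rows that repeat a pose let the fingers close. It gives the time, the measured TCP pose, the force and the opening at its end, in the units of the state.
- state(): the state, without advancing time (a new reading comes with each control period).
- grab_frame(name): name is "scene" or "side" or "wrist"; returns the picture (384x512x3 uint8, red, green, blue); there is no depth.
- camera_params(name): a dict with "intrinsics" (3x3 intrinsics, pixels), "pose" (4x4, takes a point from camera to world coordinates); the wrist camera has in their place "mount" (4x4, takes a point from camera to tool coordinates, whose origin is the TCP and whose axes are the tool frame's). Camera axes: x right, y down, z forward; pixel columns grow to the right and rows downward; lengths in m; the calibration is good to about 2 mm. A picture is of the moment at which its call begins: read the wrist's pose just before it. camera_params takes no time and is no camera call.
- job_done(): hands the job in, once; it reports no verdict.
Trained networks look in the newest picture that a camera, given by its name, has taken for a name from the list of things; names that differ only in an ending like _2 or _b are one class to them, and where a whole thing is asked for, a point or a joint stands for the part that bears it (a point fixed in the world has none). Each returns a list of dicts, best first, with "conf" (0 to 1); they miss things now and then, are a little off and sometimes report something else, mostly with a low value. They report only what shows in the picture. A call takes as long as a camera call.
- cut_out(camera, target): "region" (384x512 bool, what is visible of it) and "xy" ([column, row] in pixels, amid what is visible of it).
- tip_of(camera, target): "xy" ([column, row] in pixels: a listed point, or the origin of a listed thing).
The state is a dict: "time": time; "joint_positions": joint angles; "qvel": joint speeds; "joint_torque": joint torques, N m; "tcp_pos": TCP position; "eef_rot": TCP orientation; "contact_force": force on the tool from outside, world axes, zero at the start; "wrist_torque": the same for the moment, N m; "width": finger opening in m.
Only numpy, scipy, OpenCV 4.12 (cv2) and the standard library are available. Lean on these libraries where they do the work, as an engineer would, in place of code of your own. Each camera call takes 0.05 s, during which the arm holds its last target.

## Task

Swing the black cover of the battery test station down and press its far edge until the spring catch clicks, stopping there without forcing it (no more than 40 N), and let go so that it stays shut by itself. Then turn the dial on the sloping panel clockwise, click by click, to position 4 (the mark with four dots), and take your hand away. Leave the loose things around it where they are.

Things in the scene. Friction and masses are not known exactly. Their poses are not given: they have to be found in the camera images.
- station: Fixed grey battery test station, 200 mm deep (x), 320 mm wide (y). Origin on the table under the middle of the cover's hinge; x points from its front (robot's side) to the catch side, y left, z up. Open bay: x -20 to 180, y -95 to 95, rim at z = 110 mm. The cover's hinge axis runs along y through x = 0, z = 116 mm. Sloping dial panel right of the bay, y -225 to -95 mm.
- carry_bar (a point): Middle of the station's fixed steel carrying bar: 16 mm thick, along the station's y, at x = 145, z = 270 mm in the station's frame, on two 16 mm posts at x = 145, y = -108 and 108 mm. It stands above the cover's far edge: press there from under the bar, tool tilted about 35 degrees, tip pointing forward (station's x) and down.
- lid (a joint): Cover angle (rad), 1.35 fully open. A hinge spring holds it open (starts at 0.8 to 1.3, about 3 N at the far edge to swing) and reopens it if let go before the click. The catch is set at an unseen height each time: it resists from 0.06 to 0.17 rad, needs 10 to 18 N at the far edge, snaps, and the cover lands on a stop 10 mm lower, at 0 to 0.11 rad, where it stays by itself. Over 40 N is too hard.
- cover: Black plastic cover, 172 mm long, 180 mm wide, 8 mm thick. Origin on the hinge axis; its frame turns with it: x runs from the hinge to the far edge (cover spans x 5 to 177 mm), y left, z is the normal of the outside (upper) face, which lies at z = 4 mm. A skirt hangs 23 mm below. At lid = 0 its axes equal the station's.
- cover_edge (a point): Middle of the rubber press strip (22 by 120 mm) along the cover's far edge, on the strip's outer surface: at x = 162, y = 0, z = 8 mm in the cover's frame. Same axes as the cover.
- dial (a joint): Dial angle (rad), growing clockwise as seen facing the panel. Six click positions, 0.628 rad (36 degrees) apart: position n is at 0.628 n (n dots on the scale), so position 4 is 2.513; stops at 0 and 3.14. Starts at position 0, 1 or 2. A sprung ball pulls it into the nearest position when let go; a click takes about 0.15 Nm.
- dial_grip (a point): On the dial's axis at grip height, 30 mm above the panel. Its z is the dial's axis, out of the panel, leaning 35 degrees from vertical to the station's front; y runs along the grip bar to the pointer end (white line). Bar: 16 mm thick (x), 66 mm long (y), from 10 to 42 mm above the panel, on a 64 mm disc. At position 0 the pointer points to the station's left (+y), at 5 to its right.
- panel_mid (a point): Middle of the sloping panel's surface, on the dial's axis, at x = 42, y = -160, z = 84 mm in the station's frame (same axes). The panel slopes 35 degrees, rising from z = 40 mm at x = -20 to z = 127 mm at x = 105 mm.
- grease_jar: Bystander: glass jar with black lid, 68 mm diameter, 75 mm high, right of the station. Origin under its centre.
- spare_pack: Bystander: black battery pack 120 by 75 by 40 mm lying left of the station. Origin under its centre.
- screwdriver: Bystander: black-handled screwdriver, 200 mm long, lying in front of the station. Origin under its middle.
- spool: Bystander: aluminium reel spool, 60 mm diameter, 38 mm high, front left of the station. Origin under its centre.
- brush_cup: Bystander: white cup, 72 mm wide, 90 mm high, on the right of the table.

How it is judged:
On the way, in this order (a step that is already met when the one before it is completed fails the run):
1. the cover is shut and held by its catch, hand off the station (value of joint lid below 0.13 rad and contact force between the fingers and station below 0.5 N), for 0.3 s.
2. the dial stands at position 4 (value of joint dial between 2.36 and 2.67 rad), for 0.2 s.
At the end, for the whole second after the job is handed in: The cover is shut and held by its catch (lid below 0.13 rad, hand off) and the dial rests in position 4 (2.36 to 2.67 rad) (all of step 2 and value of joint lid below 0.13 rad); the robot touches nothing.
It fails at once if the cover is forced (pressed with more than 40 N) (contact force between the fingers and cover above 40 N).
It fails at once if a bystander is shifted by more than 30 mm (distance of any of grease_jar, spare_pack, screwdriver, spool, brush_cup from where it was at the start of the episode above 0.03 m).
It also fails if it takes over 69 s, if anything falls off the work surface, if the arm or the gripper's body presses on something with over 40 N, if the wrist force passes 120 N, or if a joint passes its speed limit or range.

## Working session

There is one attempt and no reset: what is moved stays moved. The work goes in short steps, Python scripts to look and compute and a tool call to move; the robot and the scene stay as the last step left them, time stands still between calls to the robot, and variables do not carry over. Pictures are saved under pics/ and viewed, and the job is handed in when it is done.

Besides the shell and the picture viewer there is one more tool, called after "Request:" in YAML: its name, and indented under it one key for each argument. servo_tool: Moves the arm, as the interface text tells. Its arguments: {"type":"object","properties":{"moves":{"type":"string"}},"required":["moves"]}

```bash
ls; mkdir -p pics; cat > h.py <<'E'
import numpy as np,cv2
from station import *
from scipy.spatial.transform import Rotation as R
def snap(n,f):
    im=grab_frame(n); cv2.imwrite('pics/'+f,cv2.cvtColor(im,cv2.COLOR_RGB2BGR)); return im
E
python3 - <<'E'
from h import *
print(state()); print(tcp_to_grasp)
for n in ['scene','side','wrist']:
    snap(n,n+'0.png'); p=camera_params(n); print(n,{k:np.round(v,4).tolist() for k,v in p.items()})
    if n!='wrist':
        for t in ['cover_edge','carry_bar','dial_grip','panel_mid','station']:
            print(t,[(np.round(d['xy'],1),round(d['conf'],2)) for d in tip_of(n,t)][:3])
print(state()['time'])
E
```

```text
pics
{'time': 0.0, 'joint_positions': array([ 1.12190067e+00,  8.79489952e-02,  1.37227527e+00, -1.14497698e-05,
        1.68359653e+00, -1.03111025e-01]), 'qvel': array([ 9.07912197e-04, -1.98778844e-03,  5.36177198e-04,  2.36210103e-05,
       -2.45891408e-04, -7.44059710e-04]), 'joint_torque': array([ 1.94152184e-03, -3.51861084e+01, -3.13276577e+01,  1.15555558e-04,
        1.06287998e-02,  5.05919019e-06]), 'tcp_pos': array([0.18620816, 0.51698458, 0.23013175]), 'eef_rot': array([-1.66880005,  1.56856816, -2.01458596]), 'contact_force': array([-0.56028536, -0.52869819, -0.05019967]), 'wrist_torque': array([ 0.02028965,  0.01672519, -0.02153333]), 'width': 0.08535762067817783}
0.0187
scene {'intrinsics': [[387.1084, 0.0, 249.1406], [0.0, 387.1084, 187.7739], [0.0, 0.0, 1.0]], 'pose': [[0.7698, 0.4586, -0.444, 0.9981], [0.6382, -0.5622, 0.5259, -0.5727], [-0.0084, -0.6882, -0.7254, 0.9189], [0.0, 0.0, 0.0, 1.0]]}
cover_edge [(array([283.5, 129.8]), 0.83)]
carry_bar [(array([321.2, 141.1]), 0.81)]
dial_grip [(array([258. , 208.1]), 0.95)]
panel_mid [(array([259.8, 220.5]), 0.84)]
station [(array([257.9, 210.9]), 0.73), (array([266.8, 190.3]), 0.57)]
side {'intrinsics': [[413.991, 0.0, 254.7493], [0.0, 413.991, 192.7477], [0.0, 0.0, 1.0]], 'pose': [[0.6888, -0.4573, 0.5626, -0.2359], [-0.725, -0.4362, 0.533, -0.7773], [0.0017, -0.775, -0.632, 1.0298], [0.0, 0.0, 0.0, 1.0]]}
cover_edge [(array([218.9, 147.4]), 0.69), (array([216.2, 210.1]), 0.41)]
carry_bar [(array([236.4, 132.2]), 0.66)]
dial_grip [(array([258.3, 199.9]), 0.83)]
panel_mid [(array([257.1, 202.7]), 0.72)]
station [(array([217.1, 212.8]), 0.96), (array([221. , 144.5]), 0.68)]
wrist {'intrinsics': [[279.2649, 0.0, 252.237], [0.0, 279.2649, 194.0566], [0.0, 0.0, 1.0]], 'mount': [[0.0003, -0.275, 0.9615, -0.1412], [1.0, -0.0003, -0.0004, 0.0012], [0.0004, 0.9615, 0.275, -0.0701], [0.0, 0.0, 0.0, 1.0]]}
0.65
```

View pics/scene0.png

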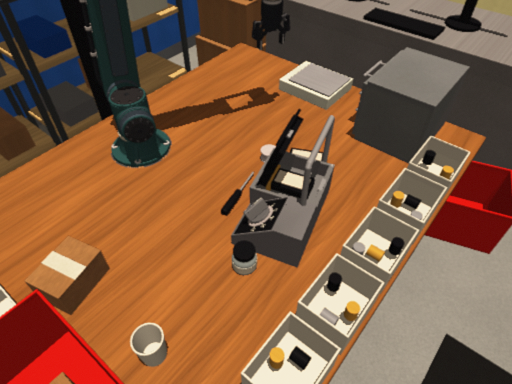

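View pics/side0.png

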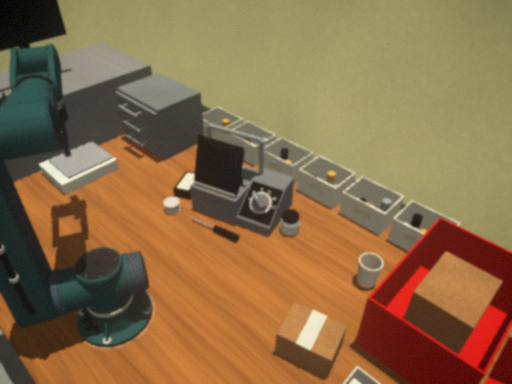

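View pics/wrist0.png

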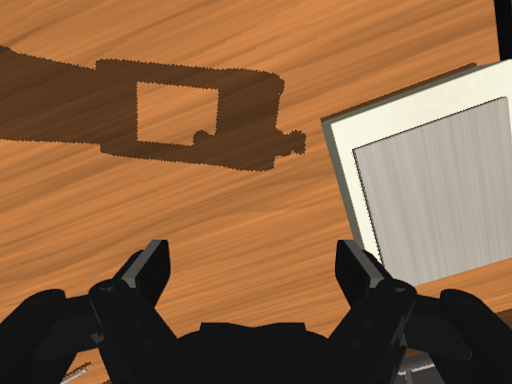

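The station sits mid-table with its front facing the robot. In the scene view the cover stands up at about (280,150), the bar is at (322,140) and the dial is at (260,212). I'll zoom in and fit the pose.

```bash
cat >> h.py <<'E'
def proj(n,P,cp={}):
    if n not in cp: cp[n]=camera_params(n)
    c=cp[n]; T=np.linalg.inv(c['pose']); q=(T[:3,:3]@np.atleast_2d(P).T).T+T[:3,3]
    u=(c['intrinsics']@q.T).T; return u[:,:2]/u[:,2:]
def S2W(s,p): # s=x,y,yaw
    return (R.from_euler('z',s[2]).as_matrix()@np.atleast_2d(p).T).T+[s[0],s[1],0]
def lidpt(a,p): # cover frame -> station ; a>0 opens (far edge up)
    return (R.from_euler('y',-a).as_matrix()@np.atleast_2d(p).T).T+[0,0,.116]
E
python3 - <<'E'
from h import *
from scipy.optimize import least_squares
obs={'scene':{'cover_edge':(283.5,129.8),'carry_bar':(321.2,141.1),'dial_grip':(258,208.1),'panel_mid':(259.8,220.5)},
'side':{'cover_edge':(218.9,147.4),'carry_bar':(236.4,132.2),'dial_grip':(258.3,199.9),'panel_mid':(257.1,202.7)}}
n35=np.array([-np.sin(np.radians(35)),0,np.cos(np.radians(35))])
def pts(v):
    return {'cover_edge':lidpt(v[3],[.162,0,.008])[0],'carry_bar':np.array([.145,0,.27]),'panel_mid':np.array([.042,-.16,.084]),'dial_grip':np.array([.042,-.16,.084])+.03*n35}
def f(v):
    p=pts(v);r=[]
    for c in obs:
        for k in obs[c]: r+=list(proj(c,S2W(v[:3],p[k]))[0]-obs[c][k])
    return np.array(r)
for a in(.9,1.2):
  s=least_squares(f,[.5,0,0,a],loss='soft_l1',f_scale=2); print(s.x,s.cost); print(f(s.x).reshape(-1,2).round(1).tolist())
v=s.x; np.save('v.npy',v)
for c,(x0,y0,x1,y1) in {'scene':(210,90,360,280),'side':(160,100,310,250)}.items():
    im=cv2.imread(f'pics/{c}0.png')[y0:y1,x0:x1]; im=cv2.resize(im,None,fx=3.9 if c=='side' else 3.1,fy=3.9 if c=='side' else 3.1,interpolation=cv2.INTER_CUBIC)
    k=3.9 if c=='side' else 3.1
    def L(ps,col):
        q=((proj(c,S2W(v[:3],np.array(ps)))-[x0,y0]+.5)*k).astype(int)
        cv2.polylines(im,[q.reshape(-1,1,2)],False,col,1)
    L([[-.02,-.095,.11],[.18,-.095,.11],[.18,.095,.11],[-.02,.095,.11],[-.02,-.095,.11]],(0,255,0))
    L([[.145,-.108,.11],[.145,-.108,.27],[.145,.108,.27],[.145,.108,.11]],(0,255,255))
    L(lidpt(v[3],[[.005,-.09,.004],[.177,-.09,.004],[.177,.09,.004],[.005,.09,.004],[.005,-.09,.004]]),(0,0,255))
    L([[-.02,-.225,.04],[.105,-.225,.127],[.105,-.095,.127],[-.02,-.095,.04],[-.02,-.225,.04]],(255,0,255))
    cv2.imwrite(f'pics/{c}0fit.png',im)
E
```

```text
[0.50024479 0.11055498 0.25725965 1.29024729] 16.482328809211985
[[-0.1, -0.7], [0.8, -0.2], [-3.5, 1.0], [0.3, -3.7], [0.1, -1.9], [-0.9, -0.2], [0.5, 0.2], [4.0, -0.1]]
[0.50024479 0.11055498 0.25725964 1.29024728] 16.48232880921261
[[-0.1, -0.7], [0.8, -0.2], [-3.5, 1.0], [0.3, -3.7], [0.1, -1.9], [-0.9, -0.2], [0.5, 0.2], [4.0, -0.1]]
```

View pics/scene0fit.png

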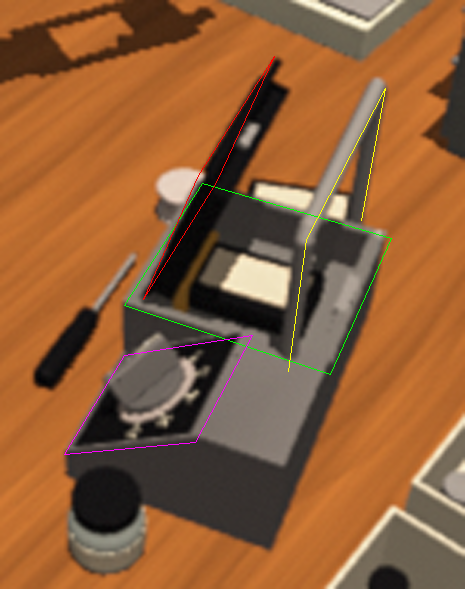

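View pics/side0fit.png

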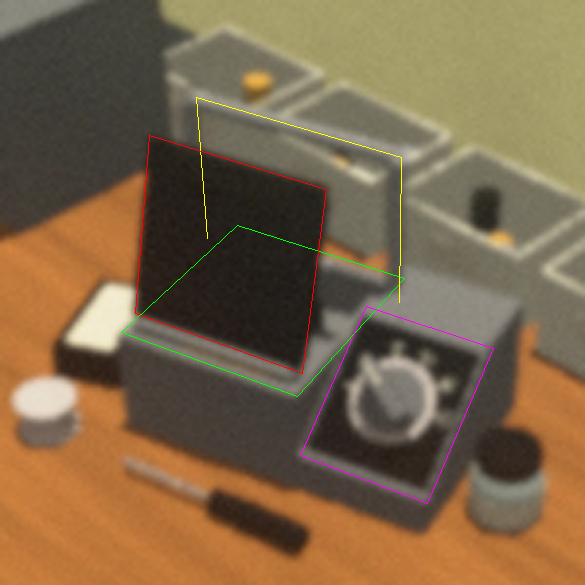

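```bash
cat >> h.py <<'E'
def ws(v,tilt,ysign=1):
    "tool rotation in world: axis fwd/down tilt from vertical, y along station y"
    c,s=np.cos(tilt),np.sin(tilt)
    X=np.array([s,0,-c]);Y=np.array([0,ysign,0.]);Z=np.cross(X,Y)
    return R.from_euler('z',v[2]).as_matrix()@np.array([X,Y,Z]).T
def rel(p,Rt):
    st=state(); R0=R.from_euler('xyz',st['eef_rot']).as_matrix()
    d=R0.T@(np.asarray(p)-st['tcp_pos'])*100; r=R.from_matrix(R0.T@Rt).as_rotvec()
    return d.round(2),r.round(3)
def stf(v):
    st=state(); R0=R.from_euler('xyz',st['eef_rot']).as_matrix(); Rz=R.from_euler('z',-v[2]).as_matrix()
    p=Rz@(st['tcp_pos']-[v[0],v[1],0]); A=Rz@R0
    print('t',round(st['time'],2),'tcp station mm',(p*1000).round(1),'axis',A[:,0].round(3),'y',A[:,1].round(3),'F st',(Rz@st['contact_force']).round(1),'w',round(st['width'],3))
E
python3 - <<'E'
from h import *
v=np.load('v.npy'); stf(v)
for y in(1,-1):
    for t in (0,.61): print(y,t,rel(S2W(v[:3],[-.06,0,.36])[0],ws(v,t,y)))
E
```

```text
t 0.65 tcp station mm [-199.9  473.4  231.4] axis [ 0.  0. -1.] y [0.567 0.824 0.   ] F st [0.2 0.6 0.6] w 0.085
1 0 (array([-12.87, -31.05,  38.37]), array([-0.603,  0.   , -0.   ]))
1 0.61 (array([-12.87, -31.05,  38.37]), array([-0.584, -0.591,  0.184]))
-1 0 (array([-12.87, -31.05,  38.37]), array([ 2.539, -0.   , -0.   ]))
-1 0.61 (array([-12.87, -31.05,  38.37]), array([2.438, 0.239, 0.767]))
```

Request:
servo_tool:
  moves: "-1 -12.9 -31 38.4 -0.584 -0.591 0.184; -1 -12.9 -31 38.4 -0.584 -0.591 0.184; -1 -12.9 -31 38.4 -0.584 -0.591 0.184; -1 -12.9 -31 38.4 -0.584 -0.591 0.184; -1 -12.9 -31 38.4 -0.584 -0.591 0.184"

```text
time: 1.27
tcp_pos: [0.3427, 0.258, 0.3108]
eef_rot: [-0.003, 0.957, 0.261]
contact_force: [1.0, -0.5, 0.5]
width: 0.0
```

```bash
python3 - <<'E'
from h import *
v=np.load('v.npy'); stf(v); print(rel(S2W(v[:3],[-.06,0,.36])[0],ws(v,.61,1)))
E
```

```text
t 1.27 tcp station mm [-114.8  182.7  310.8] axis [ 0.576  0.002 -0.817] y [-0.006  1.    -0.002] F st [ 0.8 -0.7  0.5] w 0.0
(array([ -0.91, -18.31,   7.21]), array([ 0.006,  0.004, -0.002]))
```

Request:
servo_tool:
  moves: "-1 -0.9 -18.3 7.2 0 0 0; -1 -0.9 -18.3 7.2 0 0 0; -1 -0.9 -18.3 7.2 0 0 0; -1 -0.9 -18.3 7.2 0 0 0; -1 -0.9 -18.3 7.2 0 0 0"

```text
time: 1.9
tcp_pos: [0.4422, 0.0946, 0.3597]
eef_rot: [-0.001, 0.958, 0.26]
contact_force: [0.0, 1.2, -1.0]
width: 0.0004
```

```bash
python3 - <<'E'
from h import *
v=np.load('v.npy'); stf(v); st=state(); snap('wrist','w1.png'); snap('scene','s1.png'); snap('side','d1.png'); np.savez('w1.npz',p=st['tcp_pos'],e=st['eef_rot'])
for c in('wrist','scene','side'):
  for t in ['cover_edge','carry_bar','dial_grip','panel_mid']:
    print(c,t,[(np.round(d['xy'],1).tolist(),round(d['conf'],2)) for d in tip_of(c,t)][:2])
E
```

```text
t 1.9 tcp station mm [-60.2  -0.6 359.7] axis [ 0.575  0.001 -0.818] y [-0.004  1.    -0.001] F st [ 0.3  1.1 -1. ] w 0.0
wrist cover_edge [([254.3, 214.7], 0.65)]
wrist carry_bar [([355.5, 90.7], 0.54)]
wrist dial_grip [([135.5, 108.7], 0.73)]
wrist panel_mid [([147.9, 106.4], 0.61)]
scene cover_edge [([283.5, 131.6], 0.68)]
scene carry_bar [([320.6, 138.3], 0.89), ([246.3, 263.7], 0.63)]
scene dial_grip [([257.6, 210.2], 0.85), ([264.2, 219.6], 0.3)]
scene panel_mid [([258.8, 218.0], 0.83)]
side cover_edge [([220.7, 145.8], 0.92)]
side carry_bar [([235.2, 132.5], 0.7)]
side dial_grip []
side panel_mid [([258.0, 202.6], 0.57)]
```

View pics/w1.png

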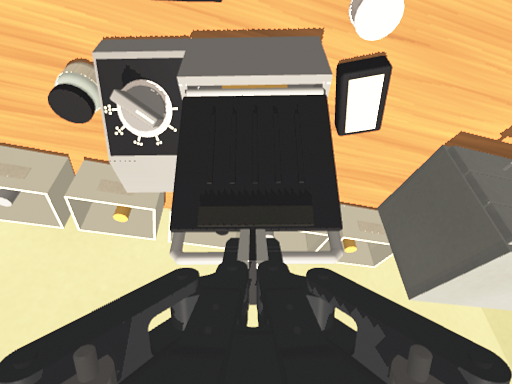

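View pics/s1.png

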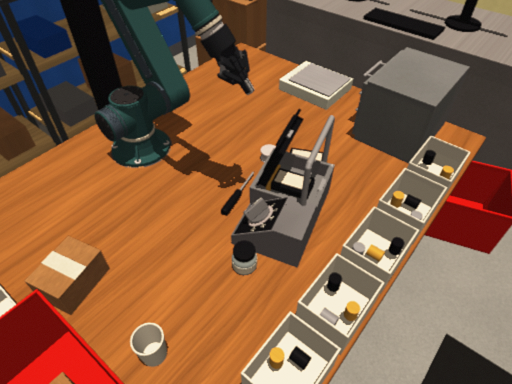

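```bash
cat > fit.py <<'E'
from h import *
from scipy.optimize import least_squares
w=np.load('w1.npz'); cw=camera_params('wrist')
T0=np.eye(4);T0[:3,:3]=R.from_euler('xyz',w['e']).as_matrix();T0[:3,3]=w['p']
Tw=np.linalg.inv(T0@cw['mount'])
def pw(P):
    q=(Tw[:3,:3]@np.atleast_2d(P).T).T+Tw[:3,3];u=(cw['intrinsics']@q.T).T;return u[:,:2]/u[:,2:]
n35=np.array([-np.sin(np.radians(35)),0,np.cos(np.radians(35))])
pm=np.array([.042,-.16,.084])
def P(v): return {'ce':lidpt(v[3],[.162,0,.008])[0],'fr':lidpt(v[3],[.177,-.09,.004])[0],'fl':lidpt(v[3],[.177,.09,.004])[0],'hr':lidpt(v[3],[.005,-.09,.004])[0],'hl':lidpt(v[3],[.005,.09,.004])[0],'cb':np.array([.145,0,.27]),'pm':pm,'dg':pm+.03*n35}
obs=[('w','ce',254.5,216),('w','fr',172,229),('w','fl',341,229),('w','hr',184,97),('w','hl',328,96),('w','pm',146,107),
('scene','ce',283.5,130.7),('scene','cb',320.9,139.7),('scene','dg',257.8,209.1),('scene','pm',259.3,219.2),
('side','ce',220,146.6),('side','cb',235.8,132.3),('side','dg',258.3,199.9),('side','pm',257.6,202.6)]
def f(v):
    p=P(v);r=[]
    for c,k,x,y in obs:
        q=S2W(v[:3],p[k]); r+=list((pw(q)[0] if c=='w' else proj(c,q)[0])-[x,y])
    return np.array(r)
s=least_squares(f,[.5,.11,.25,1.25],loss='soft_l1',f_scale=1.5); v=s.x; print(v,s.cost)
for o,e in zip(obs,f(v).reshape(-1,2).round(1)): print(o[:2],e)
np.save('v.npy',v)
E
python3 fit.py
```

```text
[0.49584593 0.11325338 0.26165749 1.25606062] 32.80369001259358
('w', 'ce') [0.9 0.7]
('w', 'fr') [-4.6  2.9]
('w', 'fl') [2.6 2.9]
('w', 'hr') [-1.6 -1.2]
('w', 'hl') [-0.5 -0.3]
('w', 'pm') [-1.7  1.8]
('scene', 'ce') [ 1.1 -1.9]
('scene', 'cb') [ 0.3 -0.2]
('scene', 'dg') [-3.7 -1.3]
('scene', 'pm') [ 0.5 -3.7]
('side', 'ce') [-1.7 -1.3]
('side', 'cb') [-1.9 -0.2]
('side', 'dg') [-0.9  0.3]
('side', 'pm') [2.1 0.2]
```

```bash
cat > wp.py <<'E'
from h import *
v=np.load('v.npy'); t=np.radians(35); z=np.array([np.cos(t),0,np.sin(t)]); x=np.array([np.sin(t),0,-np.cos(t)])
def tcp(a,cx=.160):
    c=lidpt(a,[cx,0,.008])[0]; return c-np.clip(np.sin(a-t)*4,-1,1)*.011*z
R0=ws(v,t)
if __name__=='__main__':
    stf(v)
    st=state(); Rc=R.from_euler('xyz',st['eef_rot']).as_matrix()
    for a in [1.4,1.25,1.1,.95,.8,.65,.5,.4,.3,.2,.15,.1,.05]:
        p=tcp(a); d=np.array([.145,0,.27])-p
        print(a,(p*1000).round(),'bar s,perp',(d@-x).round(3),(d@z).round(3),'tool cm',rel(S2W(v[:3],p)[0],R0))
E
python3 wp.py
```

```text
t 2.65 tcp station mm [-56.5  -3.4 359.9] axis [ 0.576 -0.    -0.817] y [-0.002  1.    -0.002] F st [-0.1 -0.2 -0. ] w -0.0
1.4 [ 10.   0. 269.] bar s,perp -0.076 0.111 tool cm (array([11.3 ,  0.34,  0.21]), array([0.002, 0.003, 0.   ]))
1.25 [ 34.   0. 264.] bar s,perp -0.059 0.094 tool cm (array([13.04,  0.34,  1.87]), array([0.002, 0.003, 0.   ]))
1.1 [ 56.   0. 256.] bar s,perp -0.039 0.081 tool cm (array([15.  ,  0.34,  3.25]), array([0.002, 0.003, 0.   ]))
0.95 [ 78.   0. 244.] bar s,perp -0.018 0.07 tool cm (array([17.15,  0.33,  4.31]), array([0.002, 0.003, 0.   ]))
0.8 [ 99.   0. 232.] bar s,perp 0.005 0.06 tool cm (array([19.44,  0.33,  5.32]), array([0.002, 0.003, 0.   ]))
0.65 [121.   0. 218.] bar s,perp 0.029 0.049 tool cm (array([21.81,  0.33,  6.36]), array([0.002, 0.003, 0.   ]))
0.5 [141.   0. 203.] bar s,perp 0.053 0.042 tool cm (array([24.21,  0.33,  7.05]), array([0.002, 0.003, 0.   ]))
0.4 [152.   0. 191.] bar s,perp 0.069 0.04 tool cm (array([25.81,  0.33,  7.3 ]), array([0.002, 0.003, 0.   ]))
0.3 [160.   0. 177.] bar s,perp 0.084 0.041 tool cm (array([27.37,  0.33,  7.14]), array([0.002, 0.003, 0.   ]))
0.2 [164.   0. 162.] bar s,perp 0.1 0.046 tool cm (array([28.89,  0.33,  6.65]), array([0.002, 0.003, 0.   ]))
0.15 [166.   0. 154.] bar s,perp 0.107 0.049 tool cm (array([29.63,  0.33,  6.34]), array([0.002, 0.003, 0.   ]))
0.1 [167.   0. 146.] bar s,perp 0.114 0.053 tool cm (array([30.36,  0.33,  6.  ]), array([0.002, 0.003, 0.   ]))
0.05 [168.   0. 138.] bar s,perp 0.121 0.056 tool cm (array([31.07,  0.34,  5.63]), array([0.002, 0.003, 0.   ]))
```

```bash
cat > wp.py <<'E'
from h import *
v=np.load('v.npy')
def tcp(a,cx,t):
    z=np.array([np.cos(t),0,np.sin(t)])
    c=lidpt(a,[cx,0,.008])[0]; return c-np.clip(np.sin(a-t)*4,-1,1)*.011*z
if __name__=='__main__':
    import sys
    stf(v); t=np.radians(float(sys.argv[1])); cx=float(sys.argv[2]); R0=ws(v,t)
    z=np.array([np.cos(t),0,np.sin(t)]); x=np.array([np.sin(t),0,-np.cos(t)])
    for a in [1.4,1.25,1.1,.95,.8,.65,.5,.4,.3,.25,.2,.15,.1,.05]:
        p=tcp(a,cx,t); d=np.array([.145,0,.27])-p; e=lidpt(a,[.005,0,.004])[0]-p
        print(a,(p*1000).round(),'bar s,perp',(d@-x).round(3),(d@z).round(3),'hinge s',(e@-x).round(3),'perp',(e@z).round(3),'tool cm',*rel(S2W(v[:3],p)[0],R0))
E
python3 wp.py 45 .155; python3 wp.py 42 .153|grep -v '^1'
```

```text
t 2.65 tcp station mm [-56.5  -3.4 359.9] axis [ 0.576 -0.    -0.817] y [-0.002  1.    -0.002] F st [-0.1 -0.2 -0. ] w -0.0
1.4 [ 11.   0. 262.] bar s,perp -0.09 0.1 hinge s -0.09 perp -0.109 tool cm [11.84  0.34 -0.12] [ 0.002 -0.172  0.   ]
1.25 [ 34.   0. 258.] bar s,perp -0.07 0.087 hinge s -0.071 perp -0.121 tool cm [13.52  0.34  1.48] [ 0.002 -0.172  0.   ]
1.1 [ 55.   0. 250.] bar s,perp -0.049 0.078 hinge s -0.05 perp -0.13 tool cm [15.43  0.34  2.82] [ 0.002 -0.172  0.   ]
0.95 [ 79.   0. 242.] bar s,perp -0.027 0.067 hinge s -0.029 perp -0.14 tool cm [17.44  0.33  4.23] [ 0.002 -0.172  0.   ]
0.8 [102.   0. 232.] bar s,perp -0.004 0.057 hinge s -0.006 perp -0.149 tool cm [19.54  0.33  5.59] [ 0.002 -0.172  0.   ]
0.65 [123.   0. 220.] bar s,perp 0.019 0.051 hinge s 0.016 perp -0.155 tool cm [21.73  0.33  6.62] [ 0.002 -0.172  0.   ]
0.5 [140.   0. 205.] bar s,perp 0.042 0.049 hinge s 0.038 perp -0.156 tool cm [23.97  0.33  7.15] [ 0.002 -0.172  0.   ]
0.4 [147.   0. 192.] bar s,perp 0.057 0.054 hinge s 0.053 perp -0.152 tool cm [25.51  0.33  6.97] [ 0.002 -0.172  0.   ]
0.3
[... 1481 characters left out ...]
perp 0.074 0.058 hinge s 0.058 perp -0.147 tool cm [27.02  0.33  6.47] [ 0.002 -0.119  0.   ]
0.25 [154.   0. 169.] bar s,perp 0.081 0.061 hinge s 0.065 perp -0.144 tool cm [27.76  0.33  6.25] [ 0.002 -0.119  0.   ]
0.2 [157.   0. 162.] bar s,perp 0.088 0.064 hinge s 0.072 perp -0.141 tool cm [28.48  0.33  6.  ] [ 0.002 -0.119  0.   ]
0.15 [158.   0. 154.] bar s,perp 0.095 0.068 hinge s 0.078 perp -0.137 tool cm [29.19  0.33  5.71] [ 0.002 -0.119  0.   ]
0.1 [160.   0. 147.] bar s,perp 0.101 0.072 hinge s 0.084 perp -0.133 tool cm [29.88  0.34  5.38] [ 0.002 -0.119  0.   ]
0.05 [161.   0. 139.] bar s,perp 0.108 0.076 hinge s 0.09 perp -0.128 tool cm [30.56  0.34  5.03] [ 0.002 -0.119  0.   ]
```

Request:
servo_tool:
  moves: "-1 5 0.2 -0.1 0 -0.172 0; -1 9 0.3 -0.1 0 -0.172 0; -1 11 0.3 -0.1 0 -0.172 0; -1 11 0.3 -0.1 0 -0.172 0"

```text
time: 3.15
tcp_pos: [0.5012, 0.1145, 0.2666]
eef_rot: [-0.0, 0.79, 0.263]
contact_force: [-0.4, -0.7, -1.2]
width: 0.0001
```

```bash
python3 wp.py 45 .155|cut -c1-30,75-
```

```text
t 3.15 tcp station mm [ 5.500e01 -0.71 ] y [-0.002  1.    -0.   ] F st [-0.6 -0.6 -1.2] w 0.0
1.4 [ 11.   0. 262.] bar s,perm [0.67 0.02 0.07] [ 0.002 -0.004 -0.001]
1.25 [ 34.   0. 258.] bar s,peol cm [2.59 0.02 1.38] [ 0.002 -0.004 -0.001]
1.1 [ 55.   0. 250.] bar s,per cm [4.69 0.01 2.38] [ 0.002 -0.004 -0.001]
0.95 [ 79.   0. 242.] bar s,peol cm [6.92 0.01 3.43] [ 0.002 -0.004 -0.001]
0.8 [102.   0. 232.] bar s,perol cm [9.21 0.01 4.43] [ 0.002 -0.004 -0.001]
0.65 [123.   0. 220.] bar s,pel cm [11.54  0.    5.08] [ 0.002 -0.004 -0.001]
0.5 [140.   0. 205.] bar s,per cm [13.83 -0.    5.22] [ 0.002 -0.004 -0.001]
0.4 [147.   0. 192.] bar s,per cm [15.32 -0.    4.8 ] [ 0.002 -0.004 -0.001]
0.3 [153.   0. 177.] bar s,percm [16.77 -0.    4.22] [ 0.002 -0.004 -0.001]
0.25 [156.   0. 170.] bar s,pel cm [17.46 -0.    3.88] [ 0.002 -0.004 -0.001]
0.2 [158.   0. 162.] bar s,percm [18.14 -0.    3.51] [ 0.002 -0.004 -0.001]
0.15 [160.   0. 155.] bar s,pel cm [18.8 -0.   3.1] [ 0.002 -0.004 -0.001]
0.1 [161.   0. 147.] bar s,percm [19.44 -0.    2.66] [ 0.002 -0.004 -0.001]
0.05 [162.   0. 140.] bar s,pe cm [20.06 -0.    2.18] [ 0.002 -0.004 -0.001]
```

Request:
servo_tool:
  moves: "-1 1.6 0 0.7 0 0 0; -1 2.6 0 1.4 0 0 0; -1 3.6 0 1.9 0 0 0; -1 4.7 0 2.4 0 0 0; -1 5.8 0 2.9 0 0 0"

```text
time: 3.78
tcp_pos: [0.5612, 0.1306, 0.2458]
eef_rot: [-0.001, 0.79, 0.263]
contact_force: [-2.0, -0.6, -0.9]
width: -0.0002
```

```bash
python3 - <<'E'
from h import *
stf(np.load('v.npy'));snap('side','d2.png'); im=snap('scene','s2.png')[60:300,180:380]; cv2.imwrite('pics/s2c.png',cv2.resize(im[:,:,::-1],None,fx=2.5,fy=2.5))
E
python3 wp.py 45 .155|sed 's/.*tool cm//'
```

```text
t 3.77 tcp station mm [ 6.760e+01 -1.000e-01  2.458e+02] axis [ 0.704  0.001 -0.71 ] y [-0.002  1.    -0.   ] F st [-2.1 -0.  -0.9] w -0.0
t 3.88 tcp station mm [ 67.4  -0.  244.4] axis [ 0.703  0.002 -0.712] y [-0.002  1.     0.   ] F st [-0.4 -0.6 -0.7] w 0.0
 [-5.25  0.02 -2.78] [ 0.001 -0.006 -0.002]
 [-3.33  0.01 -1.47] [ 0.001 -0.006 -0.002]
 [-1.23  0.01 -0.46] [ 0.001 -0.006 -0.002]
 [0.99 0.   0.6 ] [ 0.001 -0.006 -0.002]
 [ 3.28 -0.    1.6 ] [ 0.001 -0.006 -0.002]
 [ 5.6  -0.01  2.25] [ 0.001 -0.006 -0.002]
 [ 7.9  -0.01  2.4 ] [ 0.001 -0.006 -0.002]
 [ 9.39 -0.01  1.98] [ 0.001 -0.006 -0.002]
 [ 1.083e+01 -1.000e-02  1.410e+00] [ 0.001 -0.006 -0.002]
 [ 1.153e+01 -1.000e-02  1.070e+00] [ 0.001 -0.006 -0.002]
 [12.21 -0.02  0.69] [ 0.001 -0.006 -0.002]
 [12.87 -0.02  0.29] [ 0.001 -0.006 -0.002]
 [13.51 -0.02 -0.15] [ 0.001 -0.006 -0.002]
 [14.13 -0.02 -0.62] [ 0.001 -0.006 -0.002]
```

View pics/s2c.png

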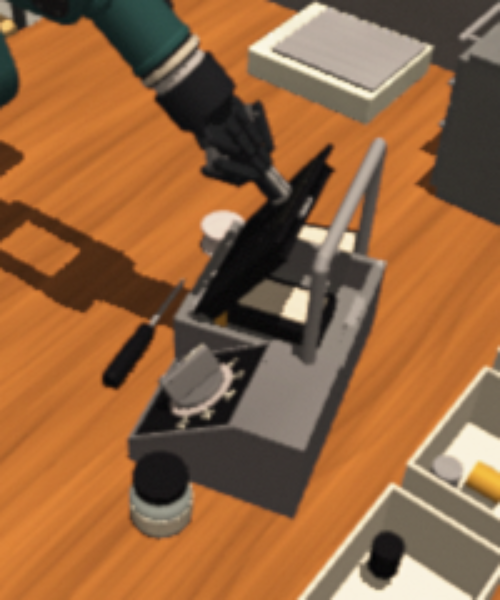

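The finger is pushing the cover down at its middle and the cover is following. I'll continue along the arc.

Request:
servo_tool:
  moves: "-1 1 0 0.6 0 0 0; -1 2.1 0 1.1 0 0 0; -1 3.3 0 1.6 0 0 0; -1 4.4 0 1.9 0 0 0; -1 5.6 0 2.25 0 0 0"

```text
time: 4.5
tcp_pos: [0.615, 0.1453, 0.2198]
eef_rot: [0.0, 0.792, 0.264]
contact_force: [-0.3, -1.2, 0.4]
width: 0.0001
```

Request:
servo_tool:
  moves: "-1 1.2 0 0.1 0 0 0; -1 2.3 0 0.15 0 0 0; -1 3.1 0 -0.05 0 0 0; -1 3.8 0 -0.3 0 0 0; -1 4.5 0 -0.55 0 0 0"

```text
time: 5.12
tcp_pos: [0.642, 0.1527, 0.184]
eef_rot: [0.0, 0.791, 0.264]
contact_force: [-0.8, -0.2, 1.3]
width: -0.0
```

```bash
python3 - <<'E'
from h import *
stf(np.load('v.npy'));im=snap('side','d3.png')[60:300,110:350];cv2.imwrite('pics/d3c.png',cv2.resize(im[:,:,::-1],None,fx=2.5,fy=2.5)); im=snap('scene','s3.png')[60:300,180:380]; cv2.imwrite('pics/s3c.png',cv2.resize(im[:,:,::-1],None,fx=2.5,fy=2.5))
E
python3 wp.py 45 .155|sed 's/bar.*tool cm//'
```

```text
t 5.12 tcp station mm [151.4   0.3 184. ] axis [ 0.703  0.002 -0.711] y [-0.002  1.     0.   ] F st [-0.8 -0.   1.3] w -0.0
t 5.22 tcp station mm [150.9   0.2 182.8] axis [ 0.701  0.002 -0.713] y [-0.002  1.     0.   ] F st [-0.3  0.1 -0.1] w 0.0
1.4 [ 11.   0. 262.]  [-1.55e+01  1.00e-02 -4.42e+00] [ 0.001 -0.008 -0.002]
1.25 [ 34.   0. 258.]  [-1.358e+01  1.000e-02 -3.110e+00] [ 0.001 -0.008 -0.002]
1.1 [ 55.   0. 250.]  [-11.49   0.    -2.1 ] [ 0.001 -0.008 -0.002]
0.95 [ 79.   0. 242.]  [-9.27 -0.   -1.03] [ 0.001 -0.008 -0.002]
0.8 [102.   0. 232.]  [-6.97 -0.01 -0.03] [ 0.001 -0.008 -0.002]
0.65 [123.   0. 220.]  [-4.65 -0.01  0.63] [ 0.001 -0.008 -0.002]
0.5 [140.   0. 205.]  [-2.36 -0.02  0.78] [ 0.001 -0.008 -0.002]
0.4 [147.   0. 192.]  [-0.86 -0.02  0.36] [ 0.001 -0.008 -0.002]
0.3 [153.   0. 177.]  [ 0.58 -0.02 -0.21] [ 0.001 -0.008 -0.002]
0.25 [156.   0. 170.]  [ 1.28 -0.02 -0.55] [ 0.001 -0.008 -0.002]
0.2 [158.   0. 162.]  [ 1.96 -0.02 -0.92] [ 0.001 -0.008 -0.002]
0.15 [160.   0. 155.]  [ 2.62 -0.02 -1.33] [ 0.001 -0.008 -0.002]
0.1 [161.   0. 147.]  [ 3.26 -0.02 -1.77] [ 0.001 -0.008 -0.002]
0.05 [162.   0. 140.]  [ 3.88 -0.02 -2.24] [ 0.001 -0.008 -0.002]
```

View pics/s3c.png

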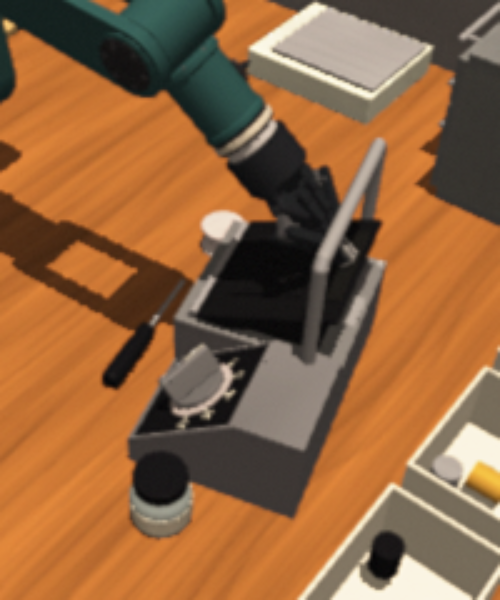

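View pics/d3c.png

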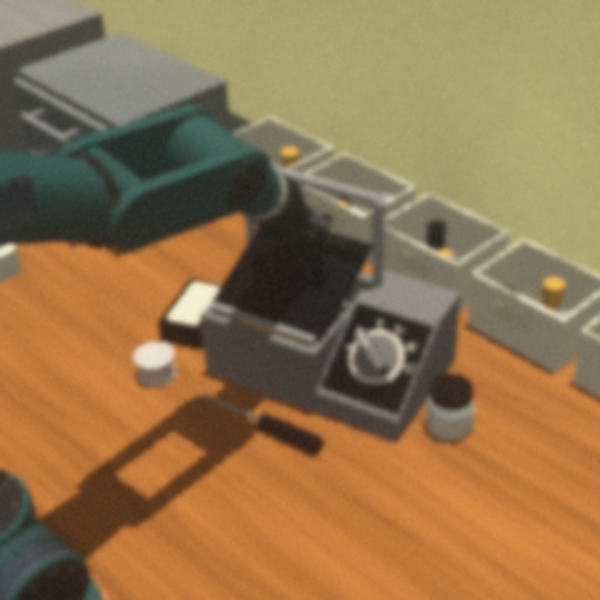

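Request:
servo_tool:
  moves: "-1 0.6 0 -0.2 0 0 0; -1 0.95 0 -0.4 0 0 0; -1 1.3 0 -0.55 0 0 0; -1 1.5 0 -0.65 0 0 0; -1 1.7 0 -0.8 0 0 0"

```text
time: 5.85
tcp_pos: [0.648, 0.1541, 0.1655]
eef_rot: [0.0, 0.792, 0.264]
contact_force: [1.1, 0.8, 1.7]
width: -0.0001
```

Request:
servo_tool:
  moves: "-1 0.2 0 -0.1 0 0 0; -1 0.3 0 -0.2 0 0 0; -1 0.45 0 -0.3 0 0 0"

```text
time: 6.22
tcp_pos: [0.6492, 0.1544, 0.1605]
eef_rot: [0.0, 0.791, 0.264]
contact_force: [0.5, 1.2, 2.1]
width: -0.0003
```

Request:
servo_tool:
  moves: "-1 0.12 0 -0.08 0 0 0; -1 0.25 0 -0.15 0 0 0; -1 0.35 0 -0.22 0 0 0"

```text
time: 6.6
tcp_pos: [0.6501, 0.1547, 0.1564]
eef_rot: [0.0, 0.791, 0.264]
contact_force: [0.6, 0.1, 1.7]
width: 0.0
```

Request:
servo_tool:
  moves: "-1 0.1 0 -0.07 0 0 0; -1 0.2 0 -0.14 0 0 0; -1 0.3 0 -0.2 0 0 0"

```text
time: 6.98
tcp_pos: [0.6508, 0.1548, 0.1528]
eef_rot: [0.0, 0.791, 0.264]
contact_force: [0.9, 1.1, 2.6]
width: -0.0001
```

Request:
servo_tool:
  moves: "-1 0.1 0 -0.07 0 0 0; -1 0.2 0 -0.14 0 0 0"

```text
time: 7.22
tcp_pos: [0.6512, 0.155, 0.1504]
eef_rot: [0.0, 0.791, 0.264]
contact_force: [0.8, 0.3, 2.2]
width: 0.0
```

Request:
servo_tool:
  moves: "-1 0.1 0 -0.07 0 0 0; -1 0.2 0 -0.14 0 0 0"

```text
time: 7.48
tcp_pos: [0.6517, 0.1551, 0.148]
eef_rot: [0.0, 0.791, 0.264]
contact_force: [2.0, 0.5, 2.3]
width: -0.0003
```

Request:
servo_tool:
  moves: "-1 0.1 0 -0.07 0 0 0; -1 0.2 0 -0.14 0 0 0"

```text
time: 7.72
tcp_pos: [0.6521, 0.1552, 0.1454]
eef_rot: [0.0, 0.791, 0.264]
contact_force: [0.5, 0.2, 1.3]
width: -0.0
```

Request:
servo_tool:
  moves: "-1 0.1 0 -0.07 0 0 0; -1 0.2 0 -0.14 0 0 0"

```text
time: 7.98
tcp_pos: [0.6527, 0.1554, 0.1448]
eef_rot: [-0.001, 0.789, 0.263]
contact_force: [-7.7, -1.9, 11.1]
width: 0.0
```

Request:
servo_tool:
  moves: "-1 0.1 0 -0.08 0 0 0; -1 0.2 0 -0.15 0 0 0"

```text
time: 8.22
tcp_pos: [0.6534, 0.1555, 0.1449]
eef_rot: [-0.001, 0.786, 0.263]
contact_force: [-11.4, -3.0, 13.2]
width: 0.0
```

Request:
servo_tool:
  moves: "-1 0.08 0 -0.2 0 0 0; -1 0.12 0 -0.25 0 0 0"

```text
time: 8.48
tcp_pos: [0.6533, 0.1555, 0.145]
eef_rot: [-0.002, 0.782, 0.263]
contact_force: [-7.3, -0.8, 11.1]
width: -0.0003
```

Request:
servo_tool:
  moves: "-1 0.15 0 -0.3 0 0 0; -1 0.22 0 -0.38 0 0 0"

```text
time: 8.72
tcp_pos: [0.6534, 0.1555, 0.1448]
eef_rot: [-0.003, 0.776, 0.262]
contact_force: [-11.2, -1.8, 14.1]
width: 0.0001
```

Request:
servo_tool:
  moves: "-1 0.25 0 -0.4 0 0 0; -1 0.34 0 -0.5 0 0 0"

```text
time: 8.98
tcp_pos: [0.6535, 0.1555, 0.1422]
eef_rot: [-0.003, 0.77, 0.262]
contact_force: [-1.9, 1.0, 7.1]
width: 0.0001
```

```bash
python3 - <<'E'
from h import *
stf(np.load('v.npy'));im=snap('side','d4.png')[60:300,110:350];stf(np.load('v.npy'))
E
```

```text
t 8.97 tcp station mm [1.632e+02 1.000e-01 1.422e+02] axis [ 0.718  0.    -0.696] y [-0.002  1.    -0.002] F st [-1.6  1.5  7.1] w 0.0
t 9.03 tcp station mm [163.2   0.  141.8] axis [ 0.717  0.    -0.697] y [-0.002  1.    -0.002] F st [-1.2  0.8  6.2] w 0.0
```

Request:
servo_tool:
  moves: "-1 0.15 0 -0.15 0 0 0; -1 0.25 0 -0.25 0 0 0"

```text
time: 9.28
tcp_pos: [0.6538, 0.1556, 0.1395]
eef_rot: [-0.003, 0.769, 0.262]
contact_force: [-1.2, 1.0, 3.9]
width: 0.0003
```

Request:
servo_tool:
  moves: "-1 0.12 0 -0.12 0 0 0; -1 0.22 0 -0.22 0 0 0"

```text
time: 9.52
tcp_pos: [0.6537, 0.1556, 0.1359]
eef_rot: [-0.004, 0.77, 0.262]
contact_force: [0.8, 0.6, 0.6]
width: 0.0006
```

Request:
servo_tool:
  moves: "-1 0.12 0 -0.12 0 0 0; -1 0.22 0 -0.22 0 0 0"

```text
time: 9.78
tcp_pos: [0.6542, 0.1557, 0.1345]
eef_rot: [-0.004, 0.767, 0.261]
contact_force: [-9.4, -1.9, 11.9]
width: 0.0001
```

Resistance started at z≈145 mm and peaked at about 14 N vertical. It then snapped and landed on the stop about 10 mm lower. I'll let go and check.

Request:
servo_tool:
  moves: "-1 -0.3 0 0.2 0 0 0; -1 -1.5 0 -0.2 0 0 0; -1 -4 0 -1 0 0 0; -1 -7 0 -2 0 0 0; -1 -10 0 -3 0 0 0"

```text
time: 10.4
tcp_pos: [0.5627, 0.1312, 0.1811]
eef_rot: [-0.004, 0.77, 0.262]
contact_force: [-0.0, -0.0, 0.3]
width: -0.0
```

```bash
python3 - <<'E'
from h import *
stf(np.load('v.npy'));im=snap('side','d5.png')[60:300,110:350];cv2.imwrite('pics/d5c.png',cv2.resize(im[:,:,::-1],None,fx=2.5,fy=2.5)); im=snap('scene','s5.png')[60:300,180:380]; cv2.imwrite('pics/s5c.png',cv2.resize(im[:,:,::-1],None,fx=2.5,fy=2.5))
E
```

```text
t 10.4 tcp station mm [6.920e+01 1.000e-01 1.811e+02] axis [ 0.718  0.    -0.696] y [-0.003  1.    -0.003] F st [-0.  -0.   0.3] w -0.0
```

View pics/s5c.png

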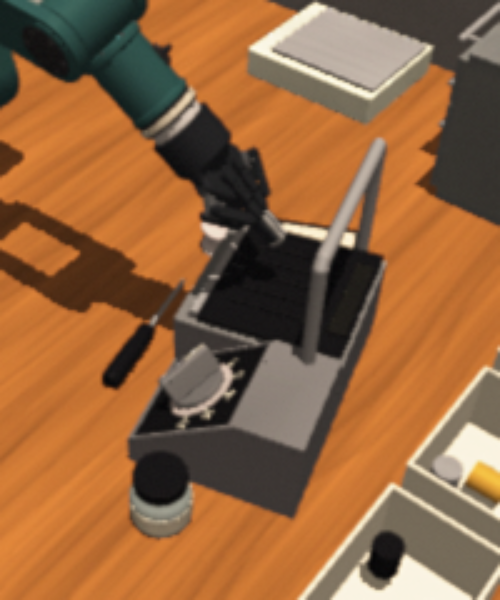

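View pics/d5c.png

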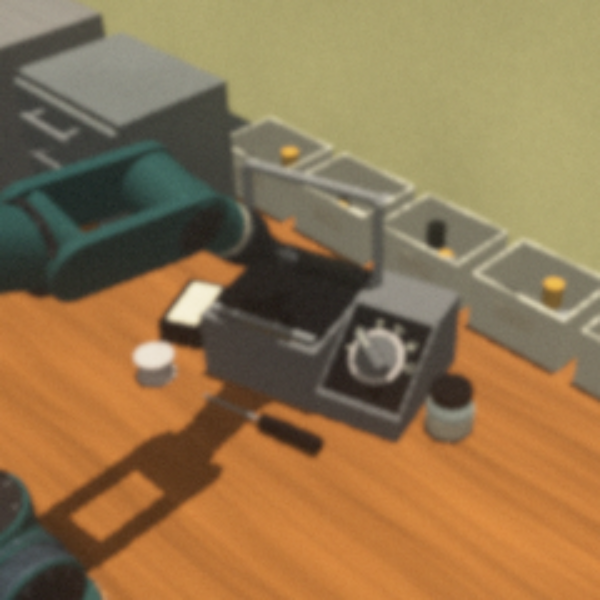

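```bash
cat >> h.py <<'E'
n35=np.array([-np.sin(np.radians(35)),0,np.cos(np.radians(35))]); pm=np.array([.042,-.16,.084])
E
python3 - <<'E'
from h import *
v=np.load('v.npy');p=pm+.15*n35; print(p,rel(S2W(v[:3],p)[0],ws(v,np.radians(35))))
E
```

```text
[-0.04403647 -0.16        0.20687281] (array([ -9.81, -15.98,  -6.22]), array([0.004, 0.194, 0.001]))
```

Request:
servo_tool:
  moves: "0 -5 -2 -3 0 0.1 0; 0 -9.8 -8 -6.2 0 0.194 0; 0 -9.8 -13 -6.2 0 0.194 0; 0 -9.8 -16 -6.2 0 0.194 0; 0 -9.8 -16 -6.2 0 0.194 0"

```text
time: 11.12
tcp_pos: [0.4951, -0.0557, 0.2059]
eef_rot: [-0.004, 0.961, 0.256]
contact_force: [0.1, 1.1, 0.0]
width: 0.0425
```

```bash
python3 - <<'E'
from h import *
v=np.load('v.npy');stf(v); st=state(); im=snap('wrist','w6.png'); np.savez('w6.npz',p=st['tcp_pos'],e=st['eef_rot'])
for t in ['dial_grip','panel_mid']:
    print(t,[(np.round(d['xy'],1).tolist(),round(d['conf'],2)) for d in tip_of('wrist',t)][:2])
E
```

```text
t 11.12 tcp station mm [ -44.4 -163.   205.9] axis [ 0.572 -0.003 -0.82 ] y [ 0.003  1.    -0.002] F st [0.4 1.  0. ] w 0.043
dial_grip [([254.0, 189.4], 0.72)]
panel_mid [([253.1, 181.3], 0.87)]
```

View pics/w6.png

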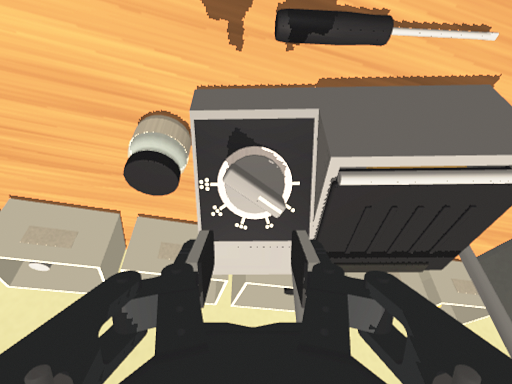

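```bash
cat > wp6.py <<'E'
from h import *
import sys
v=np.load('v.npy'); f=sys.argv[1] if len(sys.argv)>1 else 'w6'; w=np.load(f+'.npz'); cw=camera_params('wrist')
T0=np.eye(4);T0[:3,:3]=R.from_euler('xyz',w['e']).as_matrix();T0[:3,3]=w['p']; Tw=np.linalg.inv(T0@cw['mount'])
def pw(P):
    q=(Tw[:3,:3]@np.atleast_2d(P).T).T+Tw[:3,3];u=(cw['intrinsics']@q.T).T;return u[:,:2]/u[:,2:]
u=np.array([np.cos(np.radians(35)),0,np.sin(np.radians(35))]);Y=np.array([0,1.,0])
def loc(r,th,h): # pointer direction dial angle th at radius r,height h
    return pm+h*n35+r*(np.cos(th)*Y+np.sin(th)*u)
if __name__=='__main__':
    im=cv2.imread(f'pics/{f}.png')[80:260,170:340];k=3.3;im=cv2.resize(im,None,fx=k,fy=k,interpolation=cv2.INTER_CUBIC)
    def L(ps,c): 
        q=((pw(S2W(v[:3],np.array(ps)))-[170,80]+.5)*k).astype(int); cv2.polylines(im,[q.reshape(-1,1,2)],False,c,1)
    L([loc(.032,t,.010) for t in np.linspace(0,6.3,60)],(0,255,0))
    L([[-.02,-.225,.04],[.105,-.225,.127],[.105,-.095,.127],[-.02,-.095,.04],[-.02,-.225,.04]],(255,0,255))
    for th in [float(sys.argv[2]) if len(sys.argv)>2 else .628]:
        d=np.cos(th)*Y+np.sin(th)*u; e=np.cross(n35,d); c=pm+.042*n35
        L([c+.033*d+.008*e,c-.033*d+.008*e,c-.033*d-.008*e,c+.033*d-.008*e,c+.033*d+.008*e],(0,0,255))
    print(pw(S2W(v[:3],[pm,pm+.03*n35,pm+.042*n35])))
    cv2.imwrite(f'pics/{f}c.png',im)
E
python3 wp6.py
```

```text
[[254.59713319 183.56603739]
 [254.73789504 190.92696147]
 [254.80299907 194.33147632]]
```

View pics/w6c.png

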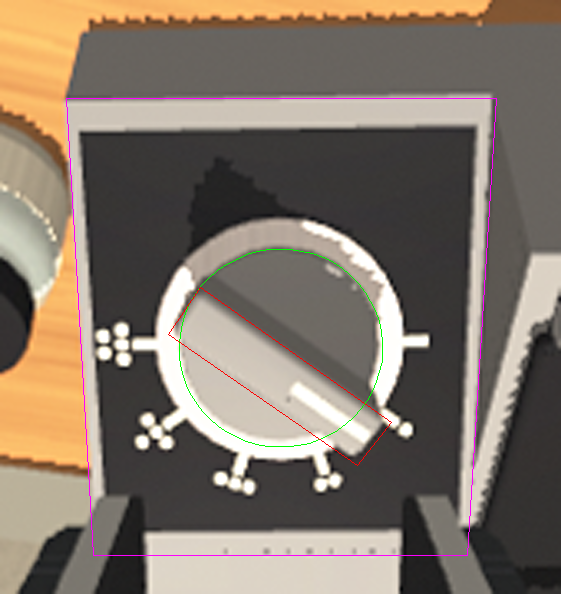

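```bash
cat > dl.py <<'E'
from h import *
u=np.array([np.cos(np.radians(35)),0,np.sin(np.radians(35))])
v=np.load('v.npy')
def tgt(h,phi):
    return S2W(v[:3],pm-.0015*u+h*n35)[0], ws(v,np.radians(35))@R.from_rotvec([phi,0,0]).as_matrix()
def now():
    st=state(); Rc=R.from_euler('xyz',st['eef_rot']).as_matrix(); A=ws(v,np.radians(35)).T@Rc
    print('phi',np.arctan2(A[2,1],A[1,1]).round(3),'j',st['joint_positions'].round(2),'F',st['contact_force'].round(1),'Tx',(Rc.T@st['wrist_torque']).round(2),'Ftool',(Rc.T@st['contact_force']).round(1),'w',st['width'].round(4),'t',st['time'])
E
python3 - <<'E'
from dl import *
now(); print(rel(*tgt(.10,-.942)))
E
```

```text
Traceback (most recent call last):
  File "dl.py", line 8, in now
    print('phi',np.arctan2(A[2,1],A[1,1]).round(3),'j',st['joint_positions'].round(2),'F',st['contact_force'].round(1),'Tx',(Rc.T@st['wrist_torque']).round(2),'Ftool',(Rc.T@st['contact_force']).round(1),'w',st['width'].round(4),'t',st['time'])
                                                                                                                                                                                                               ^^^^^^^^^^^^^^^^^
AttributeError: 'float' object has no attribute 'round'
```

```bash
sed -i "s/st\['width'\].round(4)/round(st['width'],4)/" dl.py
python3 - <<'E'
from dl import *
now(); print(rel(*tgt(.10,-.942)))
E
```

```text
phi -0.003 j [-0.48 -0.4   1.96  0.44  1.15 -2.41] F [-0.5  0.   0.1] Tx [-0.03  0.26  0.06] Ftool [-0.4  0.1 -0.4] w 0.0428 t 11.275
(array([ 4.91, -0.05, -0.1 ]), array([-0.939, -0.001, -0.001]))
```

Request:
servo_tool:
  moves: "0 0 0 0 0.17 0 0; 0 0 0 0 0.17 0 0"

```text
time: 11.52
tcp_pos: [0.4945, -0.0506, 0.2054]
eef_rot: [0.166, 0.962, 0.265]
contact_force: [-1.3, 0.7, -0.2]
width: 0.0429
```

```bash
python3 - <<'E'
from dl import *
now(); print(rel(*tgt(.10,2.2)))
E
```

```text
phi 0.163 j [-0.48 -0.4   1.96  0.44  1.15 -2.24] F [-1.3  0.7 -0.2] Tx [-0.01  0.28 -0.04] Ftool [-0.5  0.8 -1.1] w 0.0429 t 11.525
(array([ 4.86, -0.23, -0.05]), array([ 2.037e+00, -3.000e-03,  1.000e-03]))
```

Request:
servo_tool:
  moves: "0 1 0 0 0.18 0 0; 0 2 -0.1 0 0.36 0 0; 0 3 -0.2 0 0.54 0 0; 0 4 -0.2 0 0.72 0 0; 0 4.8 -0.2 0 0.9 0 0"

```text
time: 12.15
tcp_pos: [0.5212, -0.0441, 0.1653]
eef_rot: [1.069, 0.962, 0.268]
contact_force: [-0.2, -0.1, 0.4]
width: 0.0427
```

Request:
servo_tool:
  moves: "0 0 0 0 0.18 0 0; 0 0 0 0 0.36 0 0; 0 0 0 0 0.54 0 0; 0 0 0 0 0.72 0 0; 0 0 0 0 0.9 0 0"

```text
time: 12.78
tcp_pos: [0.5211, -0.0429, 0.1652]
eef_rot: [1.972, 0.962, 0.27]
contact_force: [1.1, -0.3, -0.1]
width: 0.0432
```

```bash
python3 - <<'E'
from dl import *
now(); print(rel(*tgt(.10,2.199)))
E
```

```text
phi 1.966 j [-0.42 -0.31  1.98  0.44  1.03 -0.44] F [ 1.1 -0.3 -0.1] Tx [ 0.02 -0.05 -0.24] Ftool [0.6 0.9 0.2] w 0.0432 t 12.775
(array([-0.02,  0.04,  0.26]), array([ 0.233, -0.003,  0.004]))
```

Request:
servo_tool:
  moves: "0 0 0 0.26 0.17 0 0; 0 0 0 0.26 0.233 0 0; 0 0 0 0.26 0.233 0 0"

```text
time: 13.15
tcp_pos: [0.5209, -0.0445, 0.1646]
eef_rot: [2.202, 0.962, 0.272]
contact_force: [-1.3, -0.9, -0.3]
width: 0.0426
```

```bash
python3 - <<'E'
from dl import *
now(); print(rel(*tgt(.014,2.199)))
st=state(); im=snap('wrist','w7.png'); np.savez('w7.npz',p=st['tcp_pos'],e=st['eef_rot'])
E
python3 wp6.py w7
```

```text
phi 2.194 j [-0.43 -0.31  1.98  0.44  1.03 -0.21] F [-1.3 -0.9 -0.3] Tx [ 0.   -0.15 -0.2 ] Ftool [-0.6 -0.9  1.3] w 0.0426 t 13.15
(array([8.56, 0.14, 0.1 ]), array([ 0.005, -0.003,  0.005]))
[[256.37251295 195.79862484]
 [256.69462833 206.32520016]
 [256.84820328 211.34395549]]
```

View pics/w7.png

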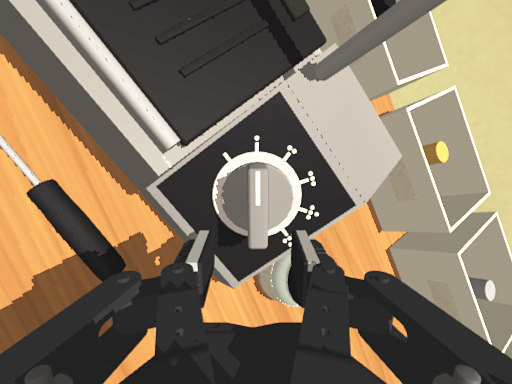

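Request:
servo_tool:
  moves: "0 3 0.1 0.1 0 0 0; 0 5.5 0.1 0.1 0 0 0; 0 7 0.1 0.1 0 0 0; 0 8 0.1 0.1 0 0 0; 0 8.5 0.1 0.1 0 0 0"

```text
time: 13.82
tcp_pos: [0.5685, -0.0328, 0.0948]
eef_rot: [2.202, 0.962, 0.272]
contact_force: [0.6, -0.6, 1.4]
width: 0.0429
```

```bash
python3 - <<'E'
from dl import *
now(); print(rel(*tgt(.014,2.199)))
st=state(); im=snap('wrist','w8.png')
E
```

```text
phi 2.194 j [-0.35 -0.13  1.98  0.47  0.83 -0.23] F [ 0.6 -0.6  1.4] Tx [ 0.01 -0.16 -0.25] Ftool [-0.9  1.4 -0.1] w 0.0429 t 13.825
(array([0.04, 0.02, 0.  ]), array([ 0.005, -0.003,  0.005]))
```

View pics/w8.png

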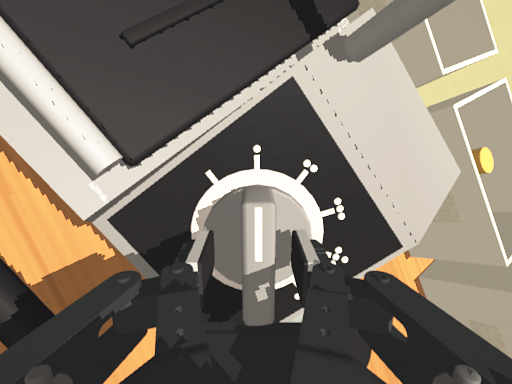

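Request:
servo_tool:
  moves: "-1 0 0 0 0 0 0; -1 0 0 0 0 0 0; -1 0 0 0 0 0 0; -1 0 0 0 0 0 0"

```text
time: 14.38
tcp_pos: [0.5702, -0.0339, 0.0967]
eef_rot: [2.197, 0.958, 0.266]
contact_force: [5.5, -1.3, -1.9]
width: 0.0154
```

Request:
servo_tool:
  moves: "-1 0 0 0 0.1 0 0; -1 0 0 0 0.2 0 0; -1 0 0 0 0.3 0 0; -1 0 0 0 0.4 0 0; -1 0 0 0 0.5 0 0"

```text
time: 15.0
tcp_pos: [0.5702, -0.0339, 0.0967]
eef_rot: [2.701, 0.958, 0.266]
contact_force: [4.5, 0.2, -3.0]
width: 0.0153
```

```bash
python3 - <<'E'
from dl import *
now(); print(rel(*tgt(.014,4.084)))
E
```

```text
phi 2.697 j [-0.35 -0.13  1.98  0.47  0.83  0.27] F [ 4.5  0.2 -3. ] Tx [ 0.08 -0.14 -0.15] Ftool [ 5.   1.7 -1.2] w 0.0153 t 15.0
(array([ 0.12, -0.21,  0.13]), array([ 1.387, -0.002,  0.003]))
```

Request:
servo_tool:
  moves: "-1 0 0 0 0.12 0 0; -1 0 0 0 0.24 0 0; -1 0 0 0 0.36 0 0; -1 0 0 0 0.48 0 0; -1 0 0 0 0.6 0 0"

```text
time: 15.62
tcp_pos: [0.5702, -0.0338, 0.0968]
eef_rot: [-2.978, 0.957, 0.266]
contact_force: [4.1, 0.5, -3.6]
width: 0.0152
```

Request:
servo_tool:
  moves: "-1 0 0 0 0.12 0 0; -1 0 0 0 0.24 0 0; -1 0 0 0 0.36 0 0; -1 0 0 0 0.48 0 0; -1 0 0 0 0.6 0 0"

```text
time: 16.25
tcp_pos: [0.5703, -0.0338, 0.0968]
eef_rot: [-2.374, 0.957, 0.266]
contact_force: [4.9, -0.2, -4.1]
width: 0.0147
```

```bash
python3 - <<'E'
from dl import *
now(); print(rel(*tgt(.014,4.084))); snap('wrist','w9.png')
E
```

```text
phi -2.377 j [-0.35 -0.13  1.98  0.47  0.83  1.48] F [ 4.9 -0.2 -4.1] Tx [ 0.05 -0.13 -0.02] Ftool [ 6.   0.1 -2.1] w 0.0147 t 16.25
(array([0.12, 0.05, 0.25]), array([ 0.178, -0.   ,  0.004]))
```

View pics/w9.png

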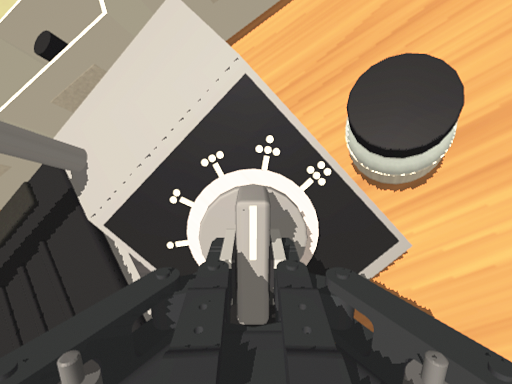

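The pointer is just short of the 4-dot mark at (268,145). I'll turn the last 0.18 rad, release and withdraw.

Request:
servo_tool:
  moves: "-1 0 0 0 0.1 0 0; -1 0 0 0 0.18 0 0; -1 0 0 0 0.18 0 0"

```text
time: 16.68
tcp_pos: [0.5703, -0.0338, 0.0968]
eef_rot: [-2.193, 0.957, 0.266]
contact_force: [5.2, 0.3, -4.0]
width: 0.015
```

Request:
servo_tool:
  moves: "0 0 0 0 0 0 0; 0 0 0 0 0 0 0; 0 0 0 0 0 0 0; 0 0 0 0 0 0 0"

```text
time: 17.18
tcp_pos: [0.5703, -0.0339, 0.097]
eef_rot: [-2.194, 0.957, 0.266]
contact_force: [-0.3, 0.2, -0.1]
width: 0.0429
```

```bash
python3 - <<'E'
from dl import *
now(); print(rel(*tgt(.014,4.084))); snap('wrist','w10.png')
E
```

```text
phi -2.197 j [-0.35 -0.13  1.98  0.47  0.83  1.66] F [-0.3  0.2 -0.1] Tx [ 0.01 -0.11  0.19] Ftool [-0.1  0.1  0.3] w 0.0429 t 17.175
(array([0.13, 0.1 , 0.25]), array([-0.002,  0.   ,  0.004]))
```

View pics/w10.png

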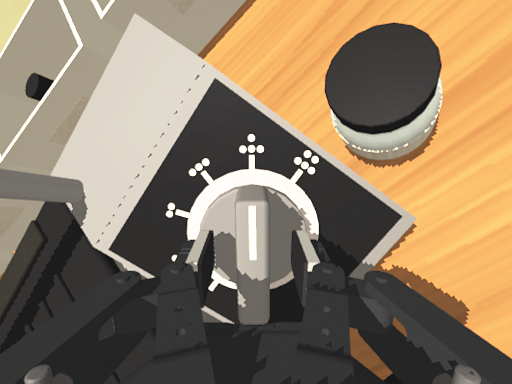

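The pointer lines up with the 4-dot mark at (251,145), and the pads are clear of the bar. Retracting along the dial axis.

Request:
servo_tool:
  moves: "0 -2 0 0 0 0 0; 0 -5 0 0 0 0 0; 0 -9 0 0 0 0 0; 0 -13 0 0 0 0 0; 0 -15 0 0 0 0 0"

```text
time: 17.85
tcp_pos: [0.4868, -0.0571, 0.2223]
eef_rot: [-2.199, 0.954, 0.261]
contact_force: [0.5, -0.3, 0.0]
width: 0.0429
```

Request:
servo_tool:
  moves: "0 -3 0 0 0 0 0; 0 -3 0 0 0 0 0; 0 -3 0 0 0 0 0; 0 -3 0 0 0 0 0"

```text
time: 18.35
tcp_pos: [0.4698, -0.0611, 0.2449]
eef_rot: [-2.195, 0.956, 0.265]
contact_force: [-0.1, -0.5, 0.5]
width: 0.043
```

```bash
python3 - <<'E'
from dl import *
now(); snap('wrist','w11.png'); im=snap('scene','s11.png')[60:300,180:380]; cv2.imwrite('pics/s11c.png',cv2.resize(im[:,:,::-1],None,fx=2.5,fy=2.5))
E
```

```text
phi -2.198 j [-0.55 -0.47  1.93  0.45  1.27  1.66] F [-0.1 -0.5  0.5] Tx [-0.02 -0.15  0.25] Ftool [-0.5  0.1 -0.4] w 0.043 t 18.35
```

View pics/w11.png

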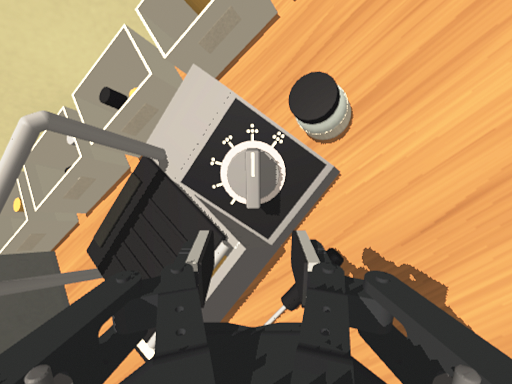

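View pics/s11c.png

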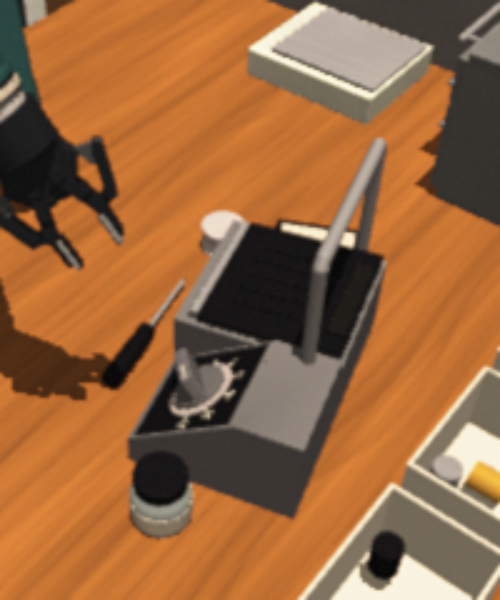

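The cover is shut, the dial points at the four-dot mark, the loose things have not moved and the hand is clear.

```bash
python3 -c "
from station import *
print(job_done())"
```

```text
the job is handed in; nothing more can be done
None
```

The cover is shut and held by its catch, the dial is at position 4, and the job is handed in. I handed it in at about 18.4 s of the 69 s allowed.

- **Cover:** I swung it down with the shut fingers, holding the tool at about 45° instead of 35° so the gripper body cleared the bar. The catch resisted at about 14 N vertical (about 18 N in total). It then snapped, and the cover landed on its stop about 10 mm lower with about 12 N vertical. I let go, and pictures from the scene and side cameras showed it staying shut.
- **Dial:** It started at position 1. I gripped the bar, turned it clockwise 108° and let go. In the wrist camera the pointer lined up with the four-dot mark, both right after release and after I withdrew.
- **Last checks:** The contact force was within noise (under 1 N). The grease jar, screwdriver, spool and spare pack looked unmoved. I didn't check the brush cup in the last pictures, but the arm never went near it.

None of the checks failed or disagreed. The pose fit from the pictures was only good to a few millimetres, so I relied on the felt force and a close wrist view for the final positions. I judged the lid and dial angles from force and pictures, because neither can be read directly.

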